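# Find the full tin by nudging and park it at the back

## Task

One of the three green tins in the rack is full and the other two are nearly empty, but they look the same: feel which is which by nudging them a little (no more than about 2 cm). Slide the full one to the back of its lane, fully home against the stop, so that it sinks flat onto its sprung plate, and leave the two nearly empty ones at the front for refilling. Slide the tins, do not lift or tip them, and leave the other things on the worktop alone.

Things in the scene. Friction and masses are not known exactly. Their poses are not given: they have to be found in the camera images.
- rack: Fixed wooden rack with 3 lanes, 352 mm deep, 364 mm wide. Origin on the worktop under the middle lane; x points along the lanes away from the robot (rack's yaw), z up. Lane centres at rack y = +118 (left), 0, -118 mm (right). Wooden lane floor 20 mm above the worktop for x = -180 to 0 mm, then the sprung plates. Dividers 10 mm wide, tops 34 mm above the worktop.
- rack_stop (a point): Middle of the back stop's front face, at rack x = +158 mm, y = 0, 40 mm above the worktop; one flat face across all lanes, top 62 mm above the worktop. A tin that is home against it has its centre at rack x = +83 mm.
- tin_left_center (a point): Centre of the dark green tin in the left lane, 33 mm above its underside. Length 154 mm along the lane, 109 wide, 66 high (top at z = 86 mm); too wide to grasp; end walls 75 mm from centre, lid rim 77 mm. Starts at the front, 3 mm side play. Which tin is full is random. Full: about 0.9 kg, slides at 2.5 to 6.5 N; nearly empty: 0.2 kg, under 1.5 N (a first touch can jolt to 3 N).
- plate_left (a joint): Travel (m) of the sprung plate (154 mm long) at the back of the left lane: 0 level with the lane floor, grows as it sinks, 0.008 fully down. Gives at about 4 N, fully down at about 6 N: the full tin sinks it to the bottom and then rests 8 mm lower, behind the wooden floor's edge; a nearly empty tin does not sink it.
- tin_middle_center (a point): Centre of the dark green tin in the middle lane, 33 mm above its underside. Length 154 mm along the lane, 109 wide, 66 high (top at z = 86 mm); too wide to grasp; end walls 75 mm from centre, lid rim 77 mm. Starts at the front, 3 mm side play. Which tin is full is random. Full: about 0.9 kg, slides at 2.5 to 6.5 N; nearly empty: 0.2 kg, under 1.5 N (a first touch can jolt to 3 N).
- plate_middle (a joint): Travel (m) of the sprung plate (154 mm long) at the back of the middle lane: 0 level with the lane floor, grows as it sinks, 0.008 fully down. Gives at about 4 N, fully down at about 6 N: the full tin sinks it to the bottom and then rests 8 mm lower, behind the wooden floor's edge; a nearly empty tin does not sink it.
- tin_right_center (a point): Centre of the dark green tin in the right lane, 33 mm above its underside. Length 154 mm along the lane, 109 wide, 66 high (top at z = 86 mm); too wide to grasp; end walls 75 mm from centre, lid rim 77 mm. Starts at the front, 3 mm side play. Which tin is full is random. Full: about 0.9 kg, slides at 2.5 to 6.5 N; nearly empty: 0.2 kg, under 1.5 N (a first touch can jolt to 3 N).
- plate_right (a joint): Travel (m) of the sprung plate (154 mm long) at the back of the right lane: 0 level with the lane floor, grows as it sinks, 0.008 fully down. Gives at about 4 N, fully down at about 6 N: the full tin sinks it to the bottom and then rests 8 mm lower, behind the wooden floor's edge; a nearly empty tin does not sink it.
- timer: Bystander: red and white kitchen timer, 66 mm across, 43 mm high, origin under its centre.
- spoon_rest: Bystander: ceramic spoon rest with a red rim, 148 x 69 x 36 mm, origin under its centre.
- mister: Bystander: plant spray bottle with a green head, 52 x 117 mm, 269 mm high, origin under its centre.

How it is judged:
At the end, for the whole second after the job is handed in: The full tin lies flat (within 0.05 rad) on the plate at the back of its lane, its centre beyond rack x = 74 mm and the plate sunk by more than 6 mm; the other two tins stand flat at the front of their lanes, centres between rack x = -120 and -40 mm (((value of joint plate_left above 0.006 m and x of tin_left_center in the frame of rack above 0.074 m and angle between each of tin_left_center, tin_middle_center, tin_right_center's own z axis and vertical below 0.05 rad and x of tin_middle_center in the frame of rack between -0.12 and -0.04 m and x of tin_right_center in the frame of rack between -0.12 and -0.04 m) or (value of joint plate_middle above 0.006 m and x of tin_middle_center in the frame of rack above 0.074 m and angle between each of tin_middle_center, tin_left_center, tin_right_center's own z axis and vertical below 0.05 rad and x of tin_left_center in the frame of rack between -0.12 and -0.04 m and x of tin_right_center in the frame of rack between -0.12 and -0.04 m) or (value of joint plate_right above 0.006 m and x of tin_right_center in the frame of rack above 0.074 m and angle between each of tin_right_center, tin_left_center, tin_middle_center's own z axis and vertical below 0.05 rad and x of tin_left_center in the frame of rack between -0.12 and -0.04 m and x of tin_middle_center in the frame of rack between -0.12 and -0.04 m))); the robot touches nothing.
It fails at once if a tin is lifted or tipped up (height (world z) of any of tin_left_center, tin_middle_center, tin_right_center above 0.09 m or angle between any of tin_left_center, tin_middle_center, tin_right_center's own z axis and vertical above 0.4 rad).
It fails at once if the timer, spoon rest or spray bottle is shifted by more than 30 mm (distance of any of timer, spoon_rest, mister from where it was at the start of the episode above 0.03 m).
It also fails if it takes over 64 s, if anything falls off the work surface, if the arm or the gripper's body presses on something with over 40 N, if the wrist force passes 120 N, or if a joint passes its speed limit or range.

## Robot

A 6-joint arm with a two-finger parallel gripper is mounted at the origin on a cart in front of the work surface, level with it; the furniture and walls round the work are solid. World frame = base frame: x ahead of the robot, y to its left, z up, the work surface at z = 0. Lengths are in m, angles in rad, forces in N, time in s.
With the tool pointing down it reaches from about 0.35 to 0.975 m from the base axis. Payload 4.9 kg.
Tool frame: the origin (TCP) lies midway between the tips of the shut fingers; the grasp point (between the pads) lies 19 mm behind it; z points along the fingers, y is the direction in which the jaws open and shut (so a half turn about z gives the same grasp; the last joint's range is limited). The gripper opens to 85 mm and grips with 20 to 120 N. Pads are 22 mm wide; open, the fingers measure 114 mm over their backs; the gripper's body (76 mm by 85 mm) begins 54 mm behind the grasp point. The pads swing forward as they close: fully open they stand 13 mm farther back than shut.
Start: joints at [-1.271, 0.053, 1.613, -0, 1.476, -0.119], TCP at [0.254, -0.571, 0.231] pointing down, gripper open.
Joint ranges: [-3.01, 3.01], [-1.01, 2.22], [0.06, 2.58], [-1.02, 4.17], [0.09, 2.62], [-3.14, 3.14]. Speed limits (rad/s): [2.57, 2.57, 3.14, 3.14, 3.14, 3.14].

## Interface

Orientations are given as a rotation vector (axis times angle).
In Python, from station import ctrl gives the robot as it stands.
- The arm moves only by the tool apply_moves, never from a script. Its argument "rows" is a list of rows, each a list of 6 numbers: the shift along the tool's x, y, z in cm, then the turn, a rotation vector about the tool's x, y, z in units of 5 degrees (1.0 is 5 degrees). In form: [[x, y, z, rx, ry, rz], ...]. A call has 1 to 20 rows; each row is the pose to reach, as a shift and turn from the pose measured when the call began, along the tool's axes at that moment; what a row does not reach only later rows make up. A row lasts 1/10 s, in which the tool goes at most 50 mm and 8.59 degrees, less where a joint would pass 70% of its speed; a pose out of reach is approached as far as the arm can. A call with a gripper value outside its range is refused whole. "grip" is the closure, from 0 (fully open) to 1 (shut), set as the call begins (left out, the last holds). The fingers move at their own pace and stop on an object; "squeeze" is the grip in N (left out, the last holds). Time passes only in rows, so rows that repeat a pose let the fingers close. It gives the time, the measured TCP pose, the force and the opening at its end, in the units of the state.
- ctrl.get_obs(): the state, without advancing time (a new reading comes with each control period).
- ctrl.get_image(name): name is "scene" or "top"; returns a dict with "color" (400x640x3 uint8, blue, green, red), "mtx" (3x3 intrinsics, pixels), "rvec" (rotation vector, rad) and "tvec" (3), from world to camera coordinates, as OpenCV has them. Camera axes: x right, y down, z forward; pixel columns grow to the right and rows downward; lengths in m; the calibration is good to about 2 mm. A picture is of the moment at which its call begins. There is no depth.
- ctrl.finish_job(): hands the job in, once; it reports no verdict.
The state is a dict: "t": time; "q": joint angles; "dq": joint speeds; "effort": joint torques, N m; "tool_pos": TCP position; "tool_rot": TCP orientation; "contact_force": force on the tool from outside, world axes, zero at the start; "wrist_torque": the same for the moment, N m; "opening": finger opening in m.
Only numpy, scipy, OpenCV 4.12 (cv2) and the standard library are available. Lean on these libraries where they do the work, as an engineer would, in place of code of your own. Each camera call takes 0.05 s, during which the arm holds its last target.

## Working session

There is one attempt and no reset: what is moved stays moved. The work goes in short steps, Python scripts to look and compute and a tool call to move; the robot and the scene stay as the last step left them, time stands still between calls to the robot, and variables do not carry over. Pictures are saved under pics/ and viewed, and the job is handed in when it is done.

Besides the shell and the picture viewer there is one more tool, called as name([rows], argument=value, ...), one row to a line, values as JSON. apply_moves: Moves the arm, as the interface text tells. Its arguments: {"type":"object","properties":{"rows":{"type":"array","items":{"type":"array","items":{"type":"number"}}},"grip":{"type":"number"},"squeeze":{"type":"number"}},"required":["rows"]}

```bash
mkdir -p pics; ls; python3 - <<'E'
from station import ctrl
import cv2
o=ctrl.get_obs()
print({k:o[k] for k in('t','tool_pos','tool_rot','contact_force','opening')})
for n in('scene','top'):
    im=ctrl.get_image(n); cv2.imwrite(f'pics/{n}0.png',im['color']); print(n,im['mtx'],im['rvec'],im['tvec'])
E
```

```text
pics
{'t': 0.0, 'tool_pos': array([ 0.25398209, -0.5703935 ,  0.23006322]), 'tool_rot': array([-3.07098789e+00, -6.52654566e-01,  3.10187539e-04]), 'contact_force': array([ 0.26204964,  0.63018511, -0.704729  ]), 'opening': 0.08567105141673302}
scene [[439.35810587   0.         325.41132931]
 [  0.         439.35810587 206.34728165]
 [  0.           0.           1.        ]] [ 1.0042534  -2.46897595  1.01119584] [0.45145955 0.31122317 1.41961659]
top [[371.47282881   0.         318.17652935]
 [  0.         371.47282881 189.40757476]
 [  0.           0.           1.        ]] [ 2.13396935 -2.18422328  0.13839225] [0.0388362  0.56750951 1.21208511]
```

View pics/scene0.png

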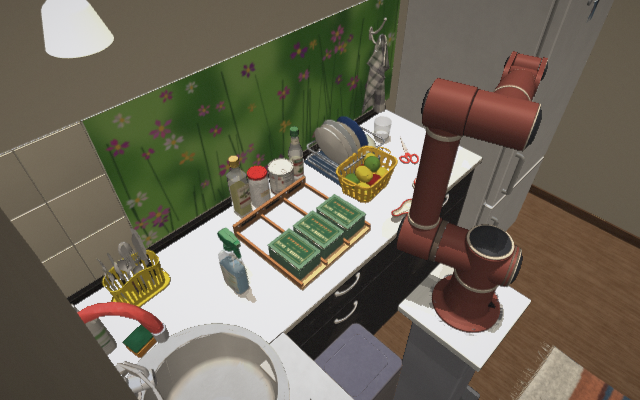

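View pics/top0.png

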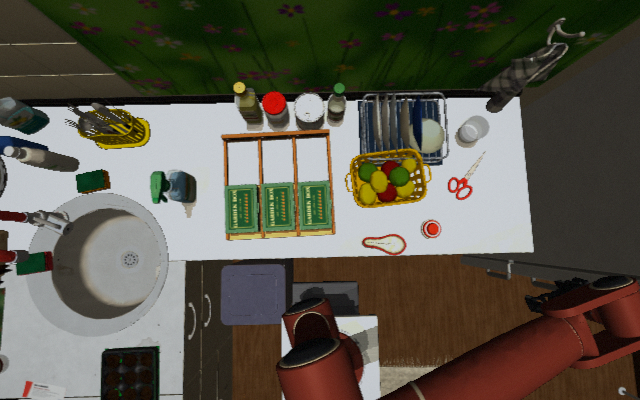

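The top view shows the three tins at about (241,209), (279,207) and (314,205), at the front (bottom) of the rack. The mister is at (180,187), spoon rest at (384,243) and timer at (431,229). Next I measure with the calibration.

```bash
cat > h.py <<'E'
import numpy as np, cv2
from station import ctrl
def cam(im):
    R=cv2.Rodrigues(np.array(im['rvec'],float))[0]; t=np.array(im['tvec'],float).ravel()
    return np.array(im['mtx']),R,t
def ray(im,p):
    K,R,t=cam(im); d=R.T@np.linalg.solve(K,[p[0],p[1],1.]); return -R.T@t,d
def onz(im,p,z):
    c,d=ray(im,p); return c+d*(z-c[2])/d[2]
def tri(ia,pa,ib,pb):
    c1,d1=ray(ia,pa);c2,d2=ray(ib,pb);d1/=np.linalg.norm(d1);d2/=np.linalg.norm(d2)
    s=np.linalg.lstsq(np.c_[d1,-d2],c2-c1,rcond=None)[0]
    a=c1+s[0]*d1;b=c2+s[1]*d2
    return (a+b)/2,np.linalg.norm(a-b)
E
python3 - <<'E'
from h import *
for n,(x0,y0,x1,y1) in dict(top=(205,115,350,255),scene=(225,170,380,290)).items():
    im=cv2.imread(f'pics/{n}0.png')[y0:y1,x0:x1]
    cv2.imwrite(f'pics/{n}0c.png',cv2.resize(im,None,fx=4,fy=4,interpolation=cv2.INTER_CUBIC)[:600])
im=ctrl.get_image('top');print(cam(im)[1], ray(im,(280,200)))
im=ctrl.get_image('scene');print(ray(im,(280,200)))
E
```

```text
[[-0.02343102 -0.99972218  0.00255763]
 [-0.99205035  0.02293466 -0.12373399]
 [ 0.12364095 -0.00543651 -0.99231213]] (array([0.41404462, 0.03239929, 1.27288764]), array([ 0.09776099,  0.09795963, -0.99610321]))
(array([-0.22280599,  0.86719614,  1.23057514]), array([ 0.57406705, -0.43561849, -0.70112424]))
```

```bash
python3 - <<'E'
from h import *
for n in('top','scene'):
    im=ctrl.get_image(n); hsv=cv2.cvtColor(im['color'],cv2.COLOR_BGR2HSV)
    m=cv2.inRange(hsv,(55,90,30),(90,255,255))
    if n=='top': m[:170]=0;m[245:]=0;m[:,:215]=0;m[:,340:]=0
    else: m[:185]=0;m[285:]=0;m[:,:262]=0;m[:,372:]=0
    m=cv2.morphologyEx(m,cv2.MORPH_CLOSE,np.ones((3,3)))
    cs=[c for c in cv2.findContours(m,cv2.RETR_EXTERNAL,cv2.CHAIN_APPROX_NONE)[0] if cv2.contourArea(c)>100]
    for c in cs:
        r=cv2.minAreaRect(c);print(n,cv2.contourArea(c),r)
        if n=='top':
            print(np.round([onz(im,p,.086) for p in cv2.boxPoints(r)],3).tolist())
E
```

```text
top 1091.5 ((240.83628845214844, 208.04428100585938), (45.43247604370117, 30.665260314941406), 86.18592071533203)
[[0.579, 0.329, 0.086], [0.583, 0.23, 0.086], [0.437, 0.221, 0.086], [0.433, 0.318, 0.086]]
top 1058.0 ((277.7101135253906, 206.36187744140625), (44.97474670410156, 28.694011688232422), 86.42366790771484)
[[0.581, 0.207, 0.086], [0.585, 0.114, 0.086], [0.44, 0.107, 0.086], [0.437, 0.198, 0.086]]
top 1039.0 ((314.0324401855469, 204.14840698242188), (44.9438591003418, 28.81400489807129), 87.1375961303711)
[[0.586, 0.089, 0.086], [0.589, -0.004, 0.086], [0.444, -0.008, 0.086], [0.442, 0.084, 0.086]]
scene 305.5 ((294.36431884765625, 247.62640380859375), (30.485538482666016, 17.25481414794922), 37.5685920715332)
scene 266.5 ((318.5384216308594, 228.19227600097656), (30.508512496948242, 15.254256248474121), 33.6900634765625)
scene 215.0 ((342.5846252441406, 210.9769287109375), (32.24903106689453, 13.767855644226074), 29.744882583618164)
```

View pics/top0c.png

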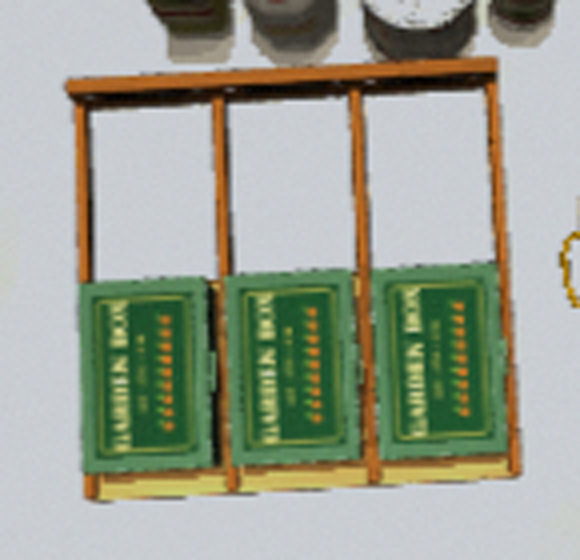

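View pics/scene0c.png

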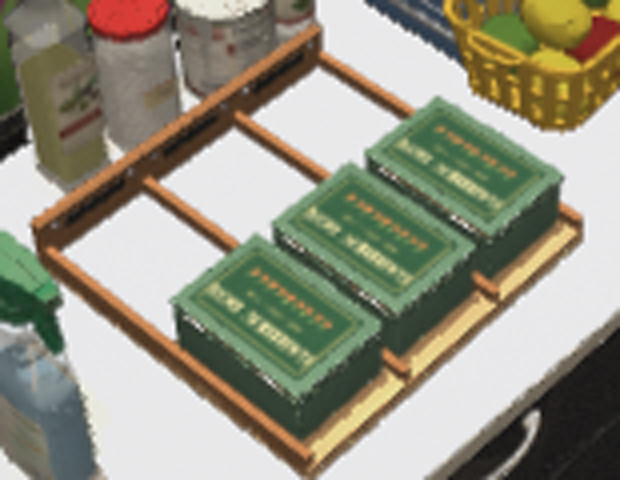

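```bash
python3 - <<'E'
from h import *
T=ctrl.get_image('top');S=ctrl.get_image('scene')
pt=lambda p:((p[0]+.5)/4-.5+205,(p[1]+.5)/4-.5+115)
ps=lambda p:((p[0]+.5)/4-.5+225,(p[1]+.5)/4-.5+170)
# order BL,BR(back-left, back-right),FR,FL
top=dict(L=[(80,283),(208,276),(213,466),(85,472)],M=[(227,275),(357,268),(361,459),(234,466)],R=[(370,268),(495,262),(505,452),(380,459)])
sc=dict(L=[(175,305),(258,236),(382,320),(300,397)],M=[(273,228),(355,165),(473,247),(392,312)],R=[(366,150),(437,98),(563,180),(488,232)])
for k in 'LMR':
    X=[tri(T,pt(a),S,ps(b)) for a,b in zip(top[k],sc[k])]
    P=np.array([x[0] for x in X]);print(k,np.round(P,3).tolist(),'gap',np.round([x[1] for x in X],4),'ctr',P.mean(0).round(4))
    Z=np.array([onz(T,pt(a),.086) for a in top[k]])
    Zs=np.array([onz(S,ps(a),.086) for a in sc[k]])
    for Q in(Z,Zs):
        u=(Q[0]+Q[1]-Q[2]-Q[3]);v=Q[0]+Q[3]-Q[1]-Q[2]
        print('  z86 ctr',Q.mean(0).round(4),'len',np.linalg.norm(u)/2,'wid',np.linalg.norm(v)/2,'yaw',np.degrees(np.arctan2(u[1],u[0])).round(2),np.degrees(np.arctan2(-v[0],v[1])).round(2))
# rack: divider ends, stop
for nm,a,z in [('stopTop backL',(68,80),.062),('stopTop backR',(495,58),.062),('stopTop frontL',(70,96),.062),('stopTop frontR',(497,74),.062),('frontL',(92,500),.034),('frontR',(517,475),.034)]:
    print(nm,onz(T,pt(a),z).round(4))
for nm,p,z in [('mister',(180,187),0.1),('spoon',(384,243),.02),('timer',(431,229),.043)]: print(nm,onz(T,p,z).round(3))
E
```

```text
L [[0.582, 0.328, 0.081], [0.587, 0.225, 0.081], [0.435, 0.221, 0.092], [0.431, 0.322, 0.087]] gap [0.0022 0.0022 0.0058 0.0012] ctr [0.5087 0.274  0.0853]
  z86 ctr [0.5077 0.2733 0.086 ] len 0.1519335179663014 wid 0.10228787554054611 yaw 1.63 1.59
  z86 ctr [0.5087 0.2748 0.086 ] len 0.14450674824492163 wid 0.1018386242534578 yaw 3.32 4.52
M [[0.587, 0.209, 0.08], [0.59, 0.104, 0.079], [0.439, 0.105, 0.086], [0.436, 0.206, 0.088]] gap [0.0002 0.0003 0.0072 0.009 ] ctr [0.5129 0.1563 0.0831]
  z86 ctr [0.5108 0.1547 0.086 ] len 0.15328942551119504 wid 0.10289128799274237 yaw 1.06 1.8
  z86 ctr [0.5125 0.1592 0.086 ] len 0.14251727530181346 wid 0.10217154595408923 yaw 1.44 1.04
R [[0.588, 0.093, 0.092], [0.592, -0.007, 0.085], [0.439, -0.011, 0.082], [0.437, 0.089, 0.094]] gap [0.0005 0.0018 0.0017 0.0052] ctr [0.5142 0.0408 0.0883]
  z86 ctr [0.5135 0.0404 0.086 ] len 0.15318344939717468 wid 0.10023709463335126 yaw 1.73 1.65
  z86 ctr [0.5165 0.04   0.086 ] len 0.1511654472204467 wid 0.0940734657885649 yaw 0.97 -1.61
stopTop backL [0.757  0.3442 0.062 ]
stopTop backR [ 0.7678 -0.0132  0.062 ]
stopTop frontL [0.7432 0.3425 0.062 ]
stopTop frontR [ 0.754  -0.0145  0.062 ]
frontL [0.4082 0.3286 0.034 ]
frontR [ 0.4205 -0.0229  0.034 ]
mister [0.578 0.465 0.1  ]
spoon [ 0.385 -0.19   0.02 ]
timer [ 0.427 -0.343  0.043]
```

```bash
cat >> h.py <<'E'
from scipy.spatial.transform import Rotation as Ro
YAW=np.radians(1.7); O=np.array([.5915,.1575,0])
def w(rx,ry,z): # rack->world
    c,s=np.cos(YAW),np.sin(YAW); return O+np.array([c*rx-s*ry,s*rx+c*ry,z])
def rk(p):
    c,s=np.cos(YAW),np.sin(YAW); d=np.array(p)-O; return np.array([c*d[0]+s*d[1],-s*d[0]+c*d[1],d[2]])
def target(tilt=10):
    return Ro.from_euler('z',YAW)*Ro.from_rotvec([np.pi,0,0])*Ro.from_rotvec([0,np.radians(tilt),0])
def row(pos,tilt=10):
    o=ctrl.get_obs(); R0=Ro.from_rotvec(o['tool_rot'])
    s=R0.inv().apply(np.array(pos)-o['tool_pos'])*100
    r=(R0.inv()*target(tilt)).as_rotvec()*180/np.pi/5
    return np.r_[s,r].round(2).tolist()
E
python3 - <<'E'
from h import *
R=target();print(R.as_matrix().round(2), w(-.19,-.118,.2))
for k,c in dict(L=(.508,.274,.05),M=(.511,.156,.05),R=(.5135,.040,.05)).items(): print(k,rk(c))
print(row(w(-.19,-.118,.2)))
E
```

```text
[[ 0.98  0.03  0.17]
 [ 0.03 -1.    0.01]
 [ 0.17  0.   -0.98]] [0.40508424 0.03391535 0.2       ]
L [-0.08000713  0.11892586  0.05      ]
M [-0.08050907  0.00088879  0.05      ]
R [-0.08145145 -0.11513432  0.05      ]
[38.38, -49.12, 3.13, -0.39, 1.97, 4.45]
```

apply_moves([
  [38.4,-49.1,3.1,-0.39,1.97,4.45],
  [38.4,-49.1,3.1,-0.39,1.97,4.45],
  [38.4,-49.1,3.1,-0.39,1.97,4.45],
  [38.4,-49.1,3.1,-0.39,1.97,4.45],
  [38.4,-49.1,3.1,-0.39,1.97,4.45],
  [38.4,-49.1,3.1,-0.39,1.97,4.45],
  [38.4,-49.1,3.1,-0.39,1.97,4.45],
  [38.4,-49.1,3.1,-0.39,1.97,4.45],
  [38.4,-49.1,3.1,-0.39,1.97,4.45],
  [38.4,-49.1,3.1,-0.39,1.97,4.45],
  [38.4,-49.1,3.1,-0.39,1.97,4.45],
  [38.4,-49.1,3.1,-0.39,1.97,4.45],
  [38.4,-49.1,3.1,-0.39,1.97,4.45],
  [38.4,-49.1,3.1,-0.39,1.97,4.45],
  [38.4,-49.1,3.1,-0.39,1.97,4.45],
  [38.4,-49.1,3.1,-0.39,1.97,4.45],
  [38.4,-49.1,3.1,-0.39,1.97,4.45],
  [38.4,-49.1,3.1,-0.39,1.97,4.45],
], grip=1)

```text
t: 2.2
tool_pos: [0.4053, 0.0328, 0.2004]
tool_rot: [-3.127, -0.042, -0.273]
contact_force: [-0.2, -0.2, 0.6]
opening: 0.0001
```

```bash
python3 - <<'E'
from h import *
o=ctrl.get_obs();print(o['t'],o['tool_pos'],rk(o['tool_pos']),o['contact_force'],o['q'],o['opening'])
print(row(w(-.195,-.118,.2))); print(row(w(-.195,-.118,.045)))
cv2.imwrite('pics/s1.png',ctrl.get_image('scene')['color'])
E
```

```text
2.2 [0.40529779 0.03275232 0.20038124] [-0.18982105 -0.11916885  0.20038124] [-0.20037711 -0.16536415  0.55093946] [-0.12077454 -0.65138188  2.23161043  0.02599307  1.38895984  1.42049483] 0.00010907708451570727
[-0.52, -0.12, -0.05, 0.01, 0.0, -0.03]
[-3.21, -0.12, 15.21, 0.01, 0.0, -0.03]
```

View pics/s1.png

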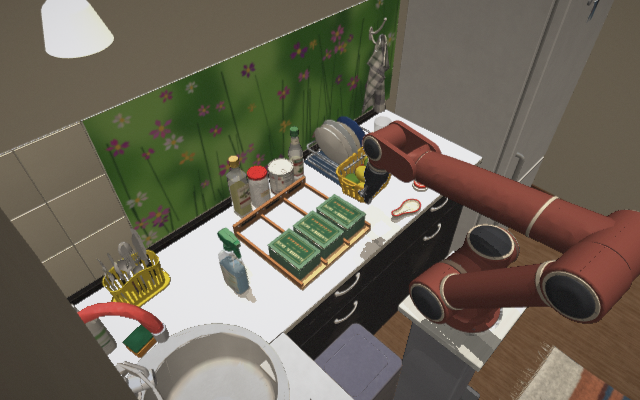

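apply_moves([
  [-1.2,-0.1,5,0,0,0],
  [-2.2,-0.1,10,0,0,0],
  [-3.2,-0.1,14,0,0,0],
  [-3.2,-0.1,15.2,0,0,0],
  [-3.2,-0.1,15.2,0,0,0],
  [-3.2,-0.1,15.2,0,0,0],
])

```text
t: 2.85
tool_pos: [0.4007, 0.0334, 0.0459]
tool_rot: [-3.127, -0.042, -0.275]
contact_force: [0.4, 0.3, 0.6]
opening: -0.0002
```

```bash
python3 - <<'E'
from h import *
o=ctrl.get_obs();print(o['t'],rk(o['tool_pos']),o['contact_force'])
print('fwd 10mm', row(w(-.185,-.118,.045))); print(row(w(-.145,-.118,.045)))
E
```

```text
2.85 [-0.19437986 -0.11840956  0.04591836] [0.39417111 0.33587449 0.56480084]
fwd 10mm [0.91, -0.04, 0.25, 0.01, -0.01, -0.03]
[4.85, -0.06, 0.95, 0.01, -0.01, -0.03]
```

apply_moves([
  [0.6,0,0.17],
  [1.2,0,0.29],
  [1.5,0,0.34],
  [1.8,0,0.4],
  [2.0,0,0.43],
  [2.2,0,0.47],
  [2.4,0,0.5],
  [2.6,0,0.54],
  [2.8,0,0.58],
  [3.0,0,0.61],
])

```text
$.rows[0]: bad value
```

apply_moves([
  [0.6,0,0.17,0,0,0],
  [1.2,0,0.29,0,0,0],
  [1.5,0,0.34,0,0,0],
  [1.8,0,0.4,0,0,0],
  [2.0,0,0.43,0,0,0],
  [2.2,0,0.47,0,0,0],
  [2.4,0,0.5,0,0,0],
  [2.6,0,0.54,0,0,0],
  [2.8,0,0.58,0,0,0],
  [3.0,0,0.61,0,0,0],
])

```text
t: 3.85
tool_pos: [0.4307, 0.0342, 0.0449]
tool_rot: [-3.127, -0.042, -0.271]
contact_force: [-8.0, -0.6, 7.7]
opening: -0.0
```

```bash
python3 - <<'E'
from h import *
o=ctrl.get_obs();print(o['t'],rk(o['tool_pos']),o['contact_force'],o['wrist_torque'])
T=ctrl.get_image('top');cv2.imwrite('pics/t2.png',cv2.resize(T['color'][130:270,190:360],None,fx=4,fy=4)[:600])
S=ctrl.get_image('scene');cv2.imwrite('pics/s2.png',cv2.resize(S['color'][160:300,240:430],None,fx=4,fy=4)[:600])
o=ctrl.get_obs();print(o['t'],rk(o['tool_pos']),o['contact_force'])
E
```

```text
3.85 [-0.16438683 -0.11847058  0.04488825] [-8.01193912 -0.59395754  7.73610178] [-0.15354812  1.1796317  -0.05504282]
3.95 [-0.16447456 -0.11848635  0.04492236] [-4.07717635 -1.20563978  3.85210671]
```

View pics/s2.png

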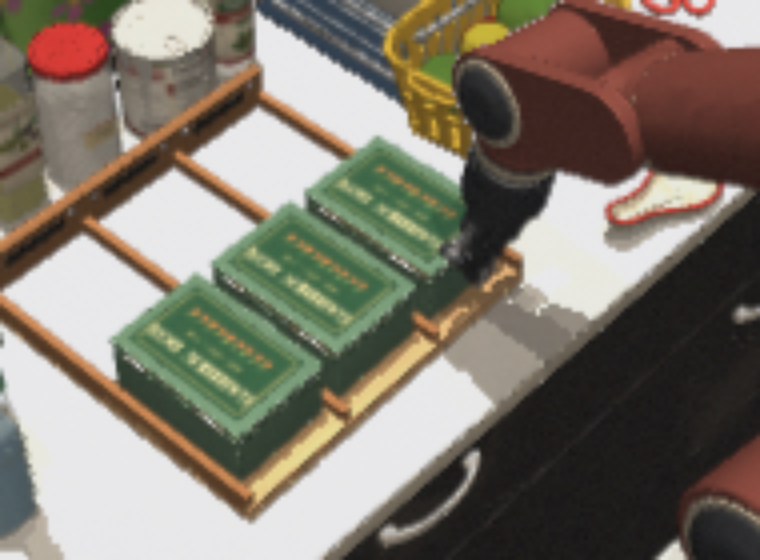

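View pics/t2.png

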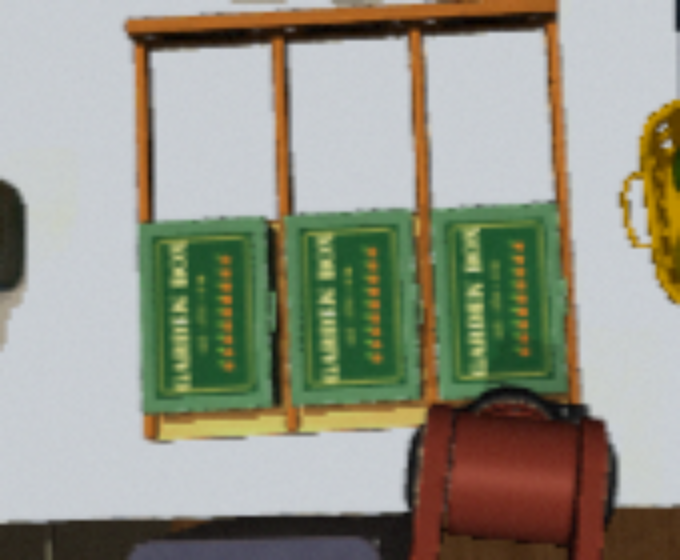

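apply_moves([
  [0.15,0,0.03,0,0,0],
  [0.3,0,0.05,0,0,0],
  [0.45,0,0.08,0,0,0],
  [0.6,0,0.1,0,0,0],
  [0.75,0,0.13,0,0,0],
])

```text
t: 4.45
tool_pos: [0.4358, 0.0345, 0.0443]
tool_rot: [-3.128, -0.043, -0.258]
contact_force: [-13.8, -1.4, 11.2]
opening: -0.0001
```

```bash
python3 - <<'E'
from h import *
o=ctrl.get_obs();print(o['t'],rk(o['tool_pos']),o['contact_force'])
E
```

```text
4.45 [-0.15924949 -0.11835264  0.04426117] [-13.80000936  -1.39366834  11.15119079]
```

apply_moves([
  [0.15,0,0.02,0,0,0],
  [0.3,0,0.04,0,0,0],
])

```text
t: 4.65
tool_pos: [0.4365, 0.0346, 0.0437]
tool_rot: [-3.129, -0.044, -0.247]
contact_force: [-12.6, -0.3, 10.6]
opening: -0.0004
```

```bash
python3 - <<'E'
from h import *
o=ctrl.get_obs();print(o['t'],rk(o['tool_pos']),o['contact_force'],o['wrist_torque'])
S=ctrl.get_image('scene');cv2.imwrite('pics/s3.png',cv2.resize(S['color'][185:255,310:400],None,fx=8,fy=8,interpolation=cv2.INTER_CUBIC)[:600])
K,R,t=cam(S)
def pr(p): q=K@(R@p+t); return ((q[:2]/q[2]-[310,185])*8).round()
R0=Ro.from_rotvec(o['tool_rot'])
for d in ([0,0,0],[.011,0,0],[-.011,0,0],[.011,0,-.04],[.011,0,-.073],[.04,0,-.073]): 
    P=o['tool_pos']+R0.apply(d);print(d,rk(P),pr(P))
for x in(-.156,-.081+.077):
  for y in (-.1725,-.0635): print('lid',pr(w(x,y,.086)))
o=ctrl.get_obs();print(o['t'],rk(o['tool_pos']),o['contact_force'])
E
```

```text
4.65 [-0.15856133 -0.11826459  0.0437231 ] [-12.64464497  -0.27399914  10.59842555] [-0.13060067  1.8955758  -0.0157839 ]
[0, 0, 0] [-0.15856133 -0.11826459  0.0437231 ] [378. 352.]
[0.011, 0, 0] [-0.1476975  -0.11828225  0.04544847] [360. 337.]
[-0.011, 0, 0] [-0.16942516 -0.11824694  0.04199773] [396. 367.]
[0.011, 0, -0.04] [-0.15397155 -0.11827343  0.08495335] [375. 285.]
[0.011, 0, -0.073] [-0.15914765 -0.11826616  0.11754489] [387. 240.]
[0.04, 0, -0.073] [-0.13050665 -0.1183127   0.12209358] [338. 201.]
lid [455. 220.]
lid [298. 354.]
lid [204.  63.]
lid [ 44. 185.]
4.7 [-0.15826875 -0.11829055  0.04380277] [-11.00206813   0.2375446    7.62629384]
```

View pics/s3.png

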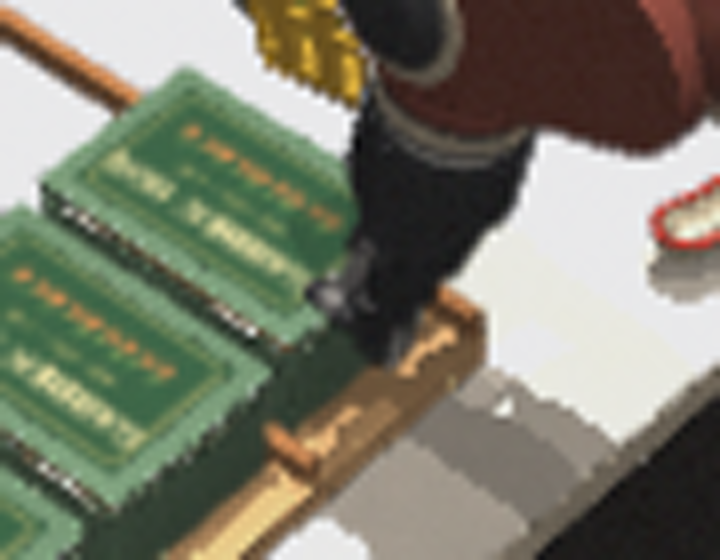

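apply_moves([
  [-0.4,0,-0.2,0,0.2,0],
  [-0.8,0,-0.3,0,0.2,0],
  [-0.8,0,-0.3,0,0.2,0],
  [-0.8,0,-0.3,0,0.2,0],
])

```text
t: 5.1
tool_pos: [0.4287, 0.0343, 0.0457]
tool_rot: [-3.127, -0.044, -0.276]
contact_force: [-0.4, -0.7, -0.5]
opening: 0.0002
```

```bash
python3 - <<'E'
from h import *
o=ctrl.get_obs();print(o['t'],rk(o['tool_pos']),o['contact_force'],o['wrist_torque'])
print(row(w(-.164,-.118,.045)));print(row(w(-.155,-.118,.048)))
E
```

```text
5.1 [-0.16638873 -0.11828982  0.04566142] [-0.42326916 -0.71178286 -0.50739861] [-0.00757468  0.12827587  0.00481074]
[0.22, -0.03, 0.11, 0.0, -0.02, -0.02]
[1.16, -0.03, -0.03, 0.0, -0.02, -0.02]
```

apply_moves([
  [0.3,0,0.05,0,0,0],
  [0.6,0,0.08,0,0,0],
  [0.75,0,0.08,0,0,0],
  [0.85,0,0.06,0,0,0],
  [0.95,0,0.04,0,0,0],
  [1.05,0,0.0,0,0,0],
])

```text
t: 5.7
tool_pos: [0.4369, 0.0346, 0.0463]
tool_rot: [-3.128, -0.044, -0.267]
contact_force: [-7.4, -0.5, 2.5]
opening: -0.0
```

apply_moves([
  [0.1,0,-0.03,0,0,0],
  [0.2,0,-0.06,0,0,0],
])

```text
t: 5.9
tool_pos: [0.437, 0.0346, 0.0463]
tool_rot: [-3.129, -0.045, -0.258]
contact_force: [-9.4, -1.3, 3.7]
opening: -0.0001
```

apply_moves([
  [0.1,0,-0.03,0,0,0],
  [0.2,0,-0.06,0,0,0],
])

```text
t: 6.1
tool_pos: [0.437, 0.0346, 0.0463]
tool_rot: [-3.129, -0.046, -0.25]
contact_force: [-10.1, -1.4, 5.7]
opening: 0.0001
```

```bash
python3 - <<'E'
from h import *
print(row(w(-.195,-.118,.06)),row(w(-.195,0,.06)),row(w(-.175,0,.045)))
E
```

```text
[-3.43, -0.03, -1.94, 0.01, 0.18, -0.01] [-3.44, -11.83, -1.94, 0.01, 0.18, -0.01] [-1.7, -11.83, -0.14, 0.01, 0.18, -0.01]
```

apply_moves([
  [-1.7,0,-0.6,0,0.18,0],
  [-3.4,0,-1.9,0,0.18,0],
  [-3.4,-4,-1.9,0,0.18,0],
  [-3.4,-8,-1.9,0,0.18,0],
  [-3.4,-11.8,-1.9,0,0.18,0],
  [-3.4,-11.8,-1.9,0,0.18,0],
  [-1.7,-11.8,-0.14,0,0.18,0],
  [-1.7,-11.8,-0.14,0,0.18,0],
  [-1.7,-11.8,-0.14,0,0.18,0],
])

```text
t: 7.0
tool_pos: [0.4163, 0.1516, 0.0446]
tool_rot: [-3.128, -0.044, -0.272]
contact_force: [-0.8, -0.1, -0.7]
opening: -0.0003
```

```bash
python3 - <<'E'
from h import *
o=ctrl.get_obs();print(o['t'],rk(o['tool_pos']),o['contact_force'],o['wrist_torque'])
print(row(w(-.167,0,.045)));print(row(w(-.160,0,.046)))
E
```

```text
7.0 [-0.17532883 -0.00072488  0.04456717] [-0.75624445 -0.06819383 -0.71193497] [ 0.01927741  0.03449981 -0.04565737]
[0.83, -0.07, 0.1, 0.01, 0.01, -0.01]
[1.53, -0.07, 0.12, 0.01, 0.01, -0.01]
```

apply_moves([
  [0.3,0,0.05,0,0,0],
  [0.6,0,0.08,0,0,0],
  [0.8,0,0.1,0,0,0],
  [0.95,0,0.11,0,0,0],
  [1.1,0,0.12,0,0,0],
  [1.25,0,0.12,0,0,0],
  [1.4,0,0.12,0,0,0],
])

```text
t: 7.7
tool_pos: [0.4298, 0.152, 0.0456]
tool_rot: [-3.128, -0.044, -0.27]
contact_force: [-1.4, 0.4, -0.4]
opening: 0.0
```

apply_moves([
  [0.15,0,0.0,0,0,0],
  [0.3,0,0.0,0,0,0],
])

```text
t: 7.9
tool_pos: [0.4326, 0.152, 0.0458]
tool_rot: [-3.128, -0.045, -0.269]
contact_force: [-1.7, 0.4, -1.0]
opening: 0.0002
```

apply_moves([
  [0.15,0,0.0,0,0,0],
  [0.3,0,0.0,0,0,0],
])

```text
t: 8.1
tool_pos: [0.4355, 0.1521, 0.0461]
tool_rot: [-3.128, -0.044, -0.268]
contact_force: [-1.4, 0.1, -0.8]
opening: -0.0
```

```bash
python3 - <<'E'
from h import *
T=ctrl.get_image('top');cv2.imwrite('pics/t4.png',cv2.resize(T['color'][130:270,190:360],None,fx=4,fy=4,interpolation=cv2.INTER_CUBIC)[:600])
o=ctrl.get_obs();print(o['t'],rk(o['tool_pos']),o['contact_force'])
print(row(w(-.195,0,.06)),row(w(-.195,.118,.06)),row(w(-.175,.118,.045)))
E
```

```text
8.15 [-0.15577111 -0.00079357  0.04627031] [-0.76054687  0.79100943 -0.11234632]
[-3.63, -0.07, -2.02, 0.01, 0.03, -0.01] [-3.64, -11.87, -2.04, 0.01, 0.03, -0.01] [-1.93, -11.88, -0.22, 0.01, 0.03, -0.01]
```

View pics/t4.png

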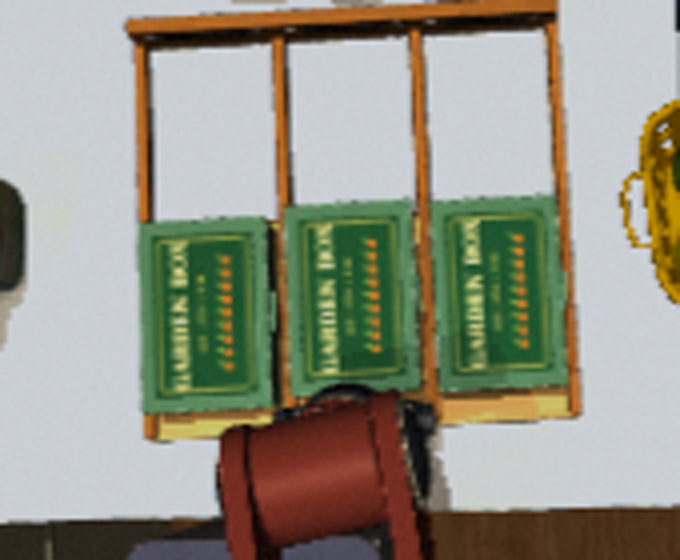

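In the top view the middle tin's far edge has moved from crop row ~215 to ~205, about 8 mm, at only ~1 N, so it is nearly empty. The right tin needed 8–14 N for about 7 mm. Now the left tin.

apply_moves([
  [-1.8,0,-0.8,0,0,0],
  [-3.6,0,-2.0,0,0,0],
  [-3.6,-4,-2.0,0,0,0],
  [-3.6,-8,-2.0,0,0,0],
  [-3.6,-11.9,-2.0,0,0,0],
  [-3.6,-11.9,-2.0,0,0,0],
  [-1.9,-11.9,-0.2,0,0,0],
  [-1.9,-11.9,-0.2,0,0,0],
  [-1.9,-11.9,-0.2,0,0,0],
])

```text
t: 9.05
tool_pos: [0.4132, 0.2699, 0.0446]
tool_rot: [-3.129, -0.043, -0.267]
contact_force: [-0.1, -1.0, 0.3]
opening: -0.0006
```

apply_moves([
  [0.3,0,0.05,0,0,0],
  [0.6,0,0.08,0,0,0],
  [0.8,0,0.1,0,0,0],
  [0.95,0,0.11,0,0,0],
  [1.1,0,0.12,0,0,0],
  [1.25,0,0.12,0,0,0],
  [1.4,0,0.12,0,0,0],
])

```text
t: 9.75
tool_pos: [0.4269, 0.2703, 0.0456]
tool_rot: [-3.129, -0.043, -0.266]
contact_force: [-0.8, 0.1, 0.0]
opening: -0.0001
```

apply_moves([
  [0.15,0,0.0,0,0,0],
  [0.3,0,0.0,0,0,0],
])

```text
t: 9.95
tool_pos: [0.4298, 0.2702, 0.0458]
tool_rot: [-3.13, -0.043, -0.265]
contact_force: [-0.6, 0.7, -0.2]
opening: 0.0002
```

apply_moves([
  [0.15,0,0.0,0,0,0],
  [0.3,0,0.0,0,0,0],
])

```text
t: 10.15
tool_pos: [0.4327, 0.2702, 0.0461]
tool_rot: [-3.13, -0.043, -0.265]
contact_force: [-0.6, 0.6, -0.1]
opening: -0.0001
```

```bash
python3 - <<'E'
from h import *
T=ctrl.get_image('top');cv2.imwrite('pics/t5.png',cv2.resize(T['color'][130:270,190:360],None,fx=4,fy=4,interpolation=cv2.INTER_CUBIC)[:600])
o=ctrl.get_obs();print(o['t'],rk(o['tool_pos']),o['contact_force'])
print(row(w(-.19,.118,.06)),row(w(-.195,-.118,.06)),row(w(-.195,-.118,.05)))
E
```

```text
10.2 [-0.15509339  0.11746395  0.04629679] [-0.06933471 -0.49077072 -0.69719783]
[-3.21, -0.04, -1.94, 0.03, 0.06, -0.02] [-3.66, 23.56, -1.97, 0.03, 0.06, -0.02] [-3.83, 23.56, -0.98, 0.03, 0.06, -0.02]
```

View pics/t5.png

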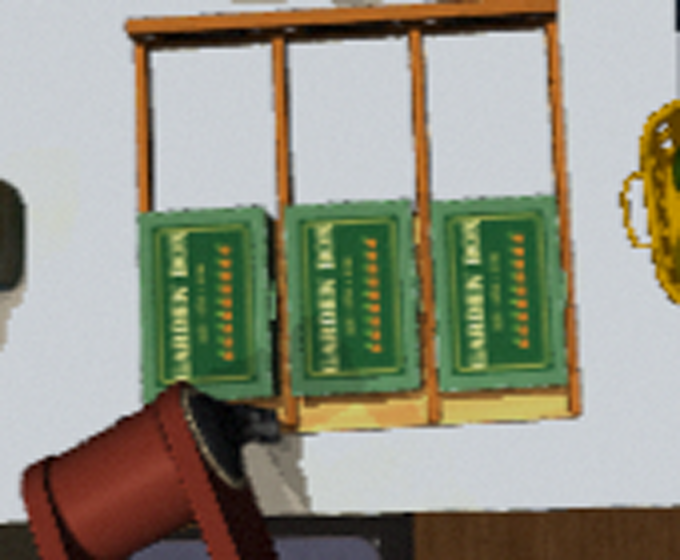

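Left also slides at under 1 N, having moved about 8 mm, so the right tin is the full one. I go back to it.

apply_moves([
  [-1.6,0,-0.8,0,0.06,0],
  [-3.6,0,-2.0,0,0.06,0],
  [-3.6,4,-2.0,0,0.06,0],
  [-3.6,8,-2.0,0,0.06,0],
  [-3.6,12,-2.0,0,0.06,0],
  [-3.6,16,-2.0,0,0.06,0],
  [-3.6,20,-2.0,0,0.06,0],
  [-3.6,23.5,-2.0,0,0.06,0],
  [-3.6,23.5,-2.0,0,0.06,0],
  [-3.8,23.5,-1.0,0,0.06,0],
  [-3.8,23.5,-1.0,0,0.06,0],
])

```text
t: 11.3
tool_pos: [0.3992, 0.0351, 0.0486]
tool_rot: [-3.129, -0.045, -0.269]
contact_force: [0.4, 0.8, -0.2]
opening: 0.0004
```

```bash
python3 - <<'E'
from h import *
o=ctrl.get_obs();print(o['t'],rk(o['tool_pos']),o['contact_force'])
for x,z in ((-.17,.045),(-.16,.045),(-.13,.05)): print(row(w(x,-.117,z),12))
E
```

```text
11.3 [-0.19583528 -0.11661667  0.04855019] [ 0.39378443  0.75358359 -0.23881257]
[2.48, 0.03, 0.79, 0.02, 0.43, -0.01]
[3.47, 0.03, 0.96, 0.02, 0.43, -0.01]
[6.51, 0.03, 0.98, 0.02, 0.43, -0.01]
```

apply_moves([
  [1.5,0,0.6,0,0.43,0],
  [2.5,0,0.9,0,0.43,0],
  [3.0,0,1.0,0,0.43,0],
  [3.4,0,1.05,0,0.43,0],
  [3.7,0,1.07,0,0.43,0],
  [4.0,0,1.07,0,0.43,0],
  [4.3,0,1.07,0,0.43,0],
  [4.6,0,1.07,0,0.43,0],
  [4.9,0,1.07,0,0.43,0],
  [5.2,0,1.07,0,0.43,0],
  [5.5,0,1.07,0,0.43,0],
  [5.8,0,1.07,0,0.43,0],
])

```text
t: 12.5
tool_pos: [0.4577, 0.0369, 0.0474]
tool_rot: [-3.123, -0.045, -0.325]
contact_force: [-3.5, -0.7, -3.6]
opening: -0.0
```

```bash
python3 - <<'E'
from h import *
o=ctrl.get_obs();print(o['t'],rk(o['tool_pos']),o['contact_force'])
for x,z in ((-.12,.047),(-.08,.047)): print(row(w(x,-.117,z),12))
E
```

```text
12.5 [-0.13730045 -0.11659821  0.04738584] [-3.54807995 -0.74891464 -3.64114959]
[1.68, 0.04, 0.39, 0.02, 0.02, -0.01]
[5.6, 0.03, 1.22, 0.02, 0.02, -0.01]
```

apply_moves([
  [0.4,0,0.08,0,0,0],
  [0.8,0,0.16,0,0,0],
  [1.2,0,0.24,0,0,0],
  [1.6,0,0.32,0,0,0],
  [2.0,0,0.4,0,0,0],
  [2.4,0,0.48,0,0,0],
  [2.8,0,0.56,0,0,0],
  [3.2,0,0.64,0,0,0],
  [3.6,0,0.72,0,0,0],
  [4.0,0,0.8,0,0,0],
  [4.4,0,0.88,0,0,0],
  [4.8,0,0.96,0,0,0],
  [5.2,0,1.04,0,0,0],
  [5.6,0,1.12,0,0,0],
  [6.0,0,1.2,0,0,0],
])

```text
t: 14.0
tool_pos: [0.5192, 0.0386, 0.0481]
tool_rot: [-3.123, -0.045, -0.326]
contact_force: [-4.1, -0.2, -0.6]
opening: 0.0002
```

```bash
python3 - <<'E'
from h import *
o=ctrl.get_obs();print(o['t'],rk(o['tool_pos']),o['contact_force'])
for x,z in ((-.05,.047),(-.02,.047)): print(row(w(x,-.117,z),12))
cv2.imwrite('pics/s6.png',cv2.resize(ctrl.get_image('scene')['color'][160:300,240:430],None,fx=4,fy=4,interpolation=cv2.INTER_CUBIC))
E
```

```text
14.0 [-0.07574691 -0.11666268  0.04806895] [-4.13927455 -0.22401957 -0.57188948]
[2.5, 0.03, 0.64, 0.02, 0.02, -0.01]
[5.43, 0.03, 1.25, 0.02, 0.02, -0.01]
```

View pics/s6.png

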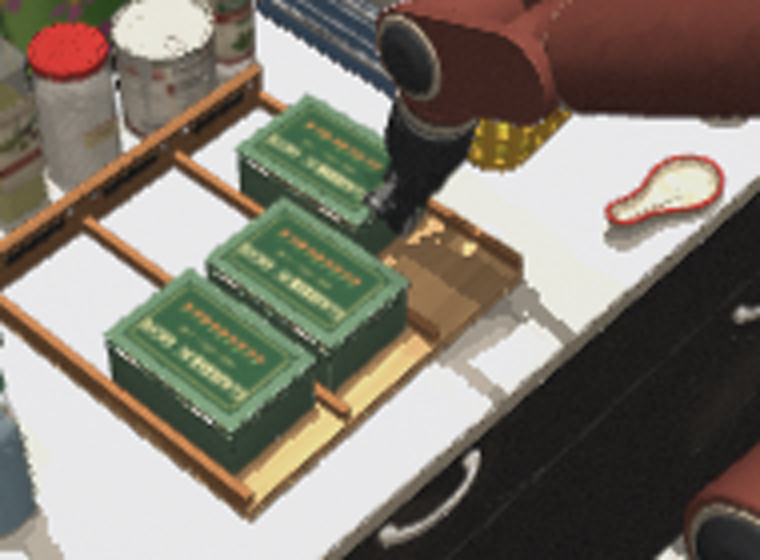

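apply_moves([
  [0.4,0,0.08,0,0,0],
  [0.8,0,0.17,0,0,0],
  [1.2,0,0.25,0,0,0],
  [1.6,0,0.34,0,0,0],
  [2.0,0,0.43,0,0,0],
  [2.4,0,0.51,0,0,0],
  [2.8,0,0.6,0,0,0],
  [3.2,0,0.68,0,0,0],
  [3.6,0,0.77,0,0,0],
  [4.0,0,0.85,0,0,0],
  [4.4,0,0.94,0,0,0],
  [4.8,0,1.02,0,0,0],
  [5.1,0,1.08,0,0,0],
  [5.4,0,1.15,0,0,0],
])

```text
t: 15.45
tool_pos: [0.5754, 0.0402, 0.0482]
tool_rot: [-3.122, -0.044, -0.327]
contact_force: [-3.3, -0.5, -3.2]
opening: 0.0004
```

```bash
python3 - <<'E'
from h import *
o=ctrl.get_obs();print(o['t'],rk(o['tool_pos']),o['contact_force'])
for x,z in ((-.01,.047),(0,.047)): print(row(w(x,-.117,z),12))
cv2.imwrite('pics/s7.png',cv2.resize(ctrl.get_image('scene')['color'][160:300,240:430],None,fx=4,fy=4,interpolation=cv2.INTER_CUBIC))
E
```

```text
15.45 [-0.01961959 -0.11681472  0.04819255] [-3.26525422 -0.4958549  -3.15992362]
[0.92, 0.02, 0.32, 0.02, 0.01, -0.01]
[1.89, 0.02, 0.52, 0.02, 0.01, -0.01]
```

View pics/s7.png

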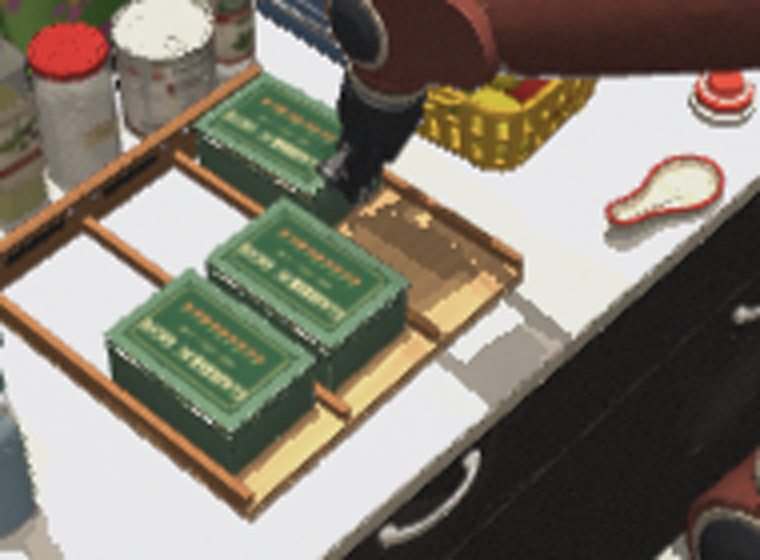

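apply_moves([
  [0.2,0,0.06,0,0,0],
  [0.4,0,0.13,0,0,0],
  [0.6,0,0.19,0,0,0],
  [0.8,0,0.25,0,0,0],
  [1.0,0,0.29,0,0,0],
  [1.2,0,0.33,0,0,0],
])

```text
t: 16.1
tool_pos: [0.5884, 0.0405, 0.0477]
tool_rot: [-3.122, -0.044, -0.329]
contact_force: [-5.1, -1.1, -2.0]
opening: 0.0001
```

apply_moves([
  [0.2,0,0.05,0,0,0],
  [0.4,0,0.09,0,0,0],
])

```text
t: 16.3
tool_pos: [0.5926, 0.0406, 0.0475]
tool_rot: [-3.122, -0.044, -0.329]
contact_force: [-2.0, 0.4, -2.5]
opening: 0.0002
```

```bash
python3 - <<'E'
from h import *
o=ctrl.get_obs();print(o['t'],rk(o['tool_pos']),o['contact_force'])
for x,z in ((0,.046),(.005,.046)): print(row(w(x,-.117,z),12))
cv2.imwrite('pics/s8.png',cv2.resize(ctrl.get_image('scene')['color'][160:300,240:430],None,fx=4,fy=4,interpolation=cv2.INTER_CUBIC))
E
```

```text
16.3 [-0.00236385 -0.11687906  0.04752072] [-1.95608433  0.37313425 -2.45060558]
[0.2, 0.01, 0.2, 0.02, -0.0, -0.01]
[0.69, 0.01, 0.3, 0.02, -0.0, -0.01]
```

View pics/s8.png

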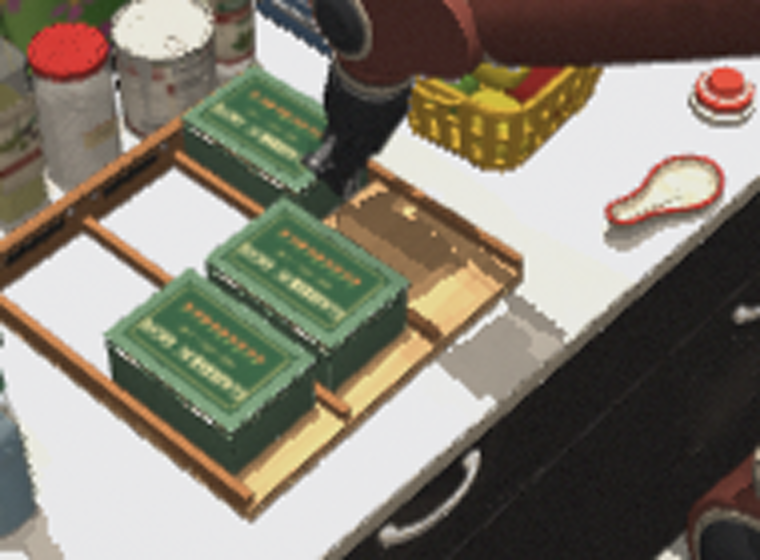

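apply_moves([
  [0.15,0,0.05,0,0,0],
  [0.3,0,0.1,0,0,0],
])

```text
t: 16.55
tool_pos: [0.5962, 0.0407, 0.0476]
tool_rot: [-3.122, -0.044, -0.329]
contact_force: [-6.4, -0.3, 0.3]
opening: -0.0002
```

apply_moves([
  [0.15,0,0.05,0,0,0],
  [0.3,0,0.1,0,0,0],
])

```text
t: 16.75
tool_pos: [0.5968, 0.0408, 0.0473]
tool_rot: [-3.124, -0.045, -0.316]
contact_force: [-24.5, -1.6, 17.3]
opening: -0.0002
```

apply_moves([
  [0.15,0,0.05,0,0,0],
  [0.3,0,0.1,0,0,0],
])

```text
t: 16.95
tool_pos: [0.5968, 0.0408, 0.0472]
tool_rot: [-3.126, -0.047, -0.301]
contact_force: [-29.3, -2.3, 22.0]
opening: -0.0004
```

```bash
python3 - <<'E'
from h import *
o=ctrl.get_obs();print(o['t'],rk(o['tool_pos']),o['contact_force'])
cv2.imwrite('pics/s9.png',cv2.resize(ctrl.get_image('scene')['color'][160:300,240:430],None,fx=4,fy=4,interpolation=cv2.INTER_CUBIC))
E
```

```text
16.95 [ 0.00180995 -0.1168481   0.04724214] [-29.30171204  -2.34287755  22.04734668]
```

View pics/s9.png

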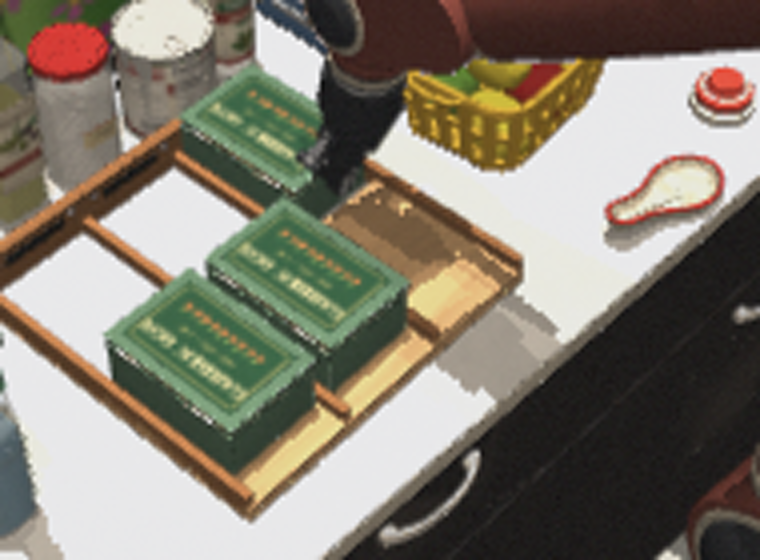

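Force jumped to about 29 N with no further travel, so the tin is against the stop. I back off and look.

apply_moves([
  [-0.5,0,-0.1,0,0,0],
  [-3,0,-0.6,0,0,0],
  [-7,0,-1.4,0,0,0],
  [-10,0,-4,0,0,0],
  [-12,0,-9,0,0,0],
  [-14,0,-14,0,0,0],
  [-16,0,-17,0,0,0],
  [-18,0,-17,0,0,0],
  [-18,0,-17,0,0,0],
  [-18,0,-17,0,0,0],
])

```text
t: 18.0
tool_pos: [0.3889, 0.0346, 0.1811]
tool_rot: [-3.125, -0.046, -0.307]
contact_force: [-0.2, 0.5, -0.3]
opening: -0.0003
```

```bash
python3 - <<'E'
from h import *
o=ctrl.get_obs();print(o['t'],rk(o['tool_pos']),o['contact_force'])
S=ctrl.get_image('scene');T=ctrl.get_image('top')
cv2.imwrite('pics/s10.png',cv2.resize(S['color'][165:255,265:375],None,fx=6,fy=6,interpolation=cv2.INTER_CUBIC))
cv2.imwrite('pics/t10.png',cv2.resize(T['color'][115:255,205:350],None,fx=4,fy=4,interpolation=cv2.INTER_CUBIC))
K,R,t=cam(S)
for z in(.086,.078):
  for im,n,o0,f in((S,'s',(265,165),6),(T,'t',(205,115),4)):
    K,R,t=cam(im)
    print(z,n,[(( (K@(R@w(.083+a,-.117+b,z)+t))[:2]/(R@w(.083+a,-.117+b,z)+t)[2]-o0)*f).round().tolist() for a,b in((.077,.0545),(.077,-.0545),(-.077,-.0545),(-.077,.0545))])
E
```

```text
18.0 [-0.20611982 -0.11679987  0.18112196] [-0.22177379  0.48307507 -0.31306669]
0.086 s [[116.0, 136.0], [236.0, 52.0], [410.0, 161.0], [290.0, 252.0]]
0.086 t [[357.0, 68.0], [490.0, 62.0], [501.0, 247.0], [366.0, 254.0]]
0.078 s [[117.0, 145.0], [236.0, 62.0], [410.0, 170.0], [291.0, 261.0]]
0.078 t [[358.0, 71.0], [490.0, 64.0], [500.0, 248.0], [366.0, 255.0]]
```

View pics/s10.png

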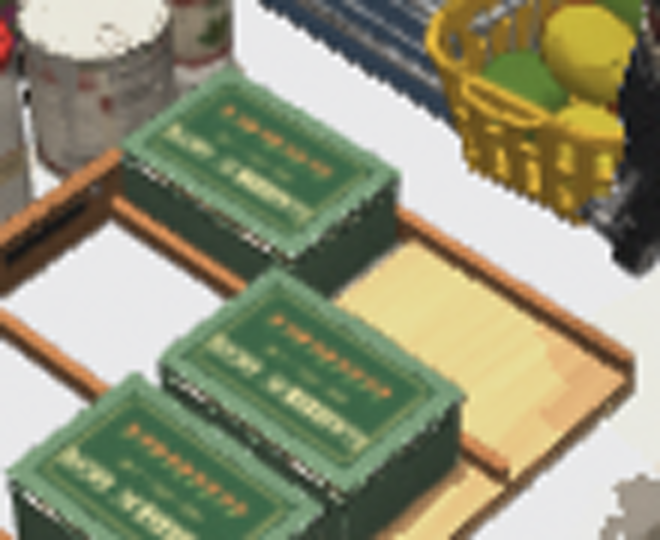

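View pics/t10.png

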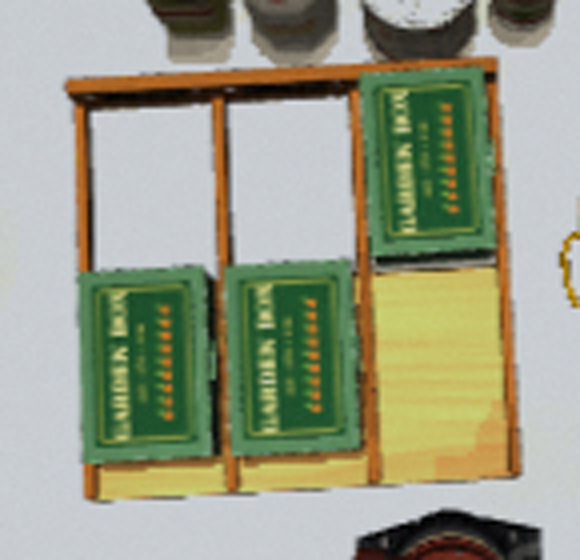

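```bash
python3 - <<'E'
from h import *
T=ctrl.get_image('top');S=ctrl.get_image('scene')
pt=lambda p:((p[0]+.5)/4-.5+205,(p[1]+.5)/4-.5+115)
ps=lambda p:((p[0]+.5)/6-.5+265,(p[1]+.5)/6-.5+165)
t=dict(R=[(362,73),(488,66),(492,250),(372,258)],M=[(227,267),(352,260),(360,450),(232,457)])
s=dict(R=[(122,150),(230,70),(400,174),(292,257)],M=[(160,362),(278,268),(465,396),(338,490)])
for k in t:
    X=[tri(T,pt(a),S,ps(b)) for a,b in zip(t[k],s[k])];P=np.array([x[0] for x in X])
    print(k,np.round([rk(p) for p in P],3).tolist(),[round(x[1],4) for x in X],rk(P.mean(0)).round(4))
for n,c in dict(L=[(80,275),(207,266),(213,457),(85,463)],M=t['M'],R=t['R']).items():
    print(n,rk(np.mean([onz(T,pt(a),.078 if n=='R' else .086) for a in c],0)).round(4))
E
```

```text
R [[0.16, -0.065, 0.074], [0.163, -0.168, 0.073], [0.007, -0.163, 0.082], [0.006, -0.065, 0.082]] [np.float64(0.0006), np.float64(0.0034), np.float64(0.0028), np.float64(0.0044)] [ 0.084  -0.115   0.0777]
M [[0.003, 0.052, 0.083], [0.004, -0.049, 0.085], [-0.148, -0.048, 0.085], [-0.147, 0.054, 0.09]] [np.float64(0.0016), np.float64(0.0026), np.float64(0.0042), np.float64(0.0088)] [-0.072   0.0022  0.0861]
L [-0.0731  0.1182  0.086 ]
M [-0.0739  0.001   0.086 ]
R [ 0.0826 -0.1158  0.078 ]
```

Corner triangulation gives the right tin's centre at rack x ≈ 0.084 and lid height ≈ 0.078, 8 mm down. The corner heights vary by several mm, so I check flatness with a finer edge fit, using the other tins as reference.

```bash
python3 - <<'E'
from h import *
def quads(im,roi,seeds):
    x0,y0,x1,y1=roi; f=8
    c=cv2.resize(im['color'][y0:y1,x0:x1],None,fx=f,fy=f,interpolation=cv2.INTER_CUBIC)
    h=cv2.cvtColor(c,cv2.COLOR_BGR2HSV)
    bd=cv2.inRange(h,(60,40,90),(90,200,255)) # light border
    out={}
    bd=cv2.morphologyEx(bd,cv2.MORPH_OPEN,np.ones((7,7)))
    cs=[k for k in cv2.findContours(bd,cv2.RETR_EXTERNAL,cv2.CHAIN_APPROX_NONE)[0] if cv2.contourArea(cv2.convexHull(k))>20000]
    v=c.copy()
    for k in cs:
        hull=cv2.convexHull(k)[:,0].astype(float)
        # four lines: assign contour hull pts to sides of approx quad, least-squares fit
        q=cv2.approxPolyN(hull.astype(np.float32),4,ensure_convex=True).reshape(4,2).astype(float)
        pts=k[:,0].astype(float);L=[]
        for i in range(4):
            a,b=q[i],q[(i+1)%4];d=(b-a)/np.linalg.norm(b-a);n=np.array([-d[1],d[0]])
            r=pts-a;s=r@d/np.linalg.norm(b-a);m=(abs(r@n)<8)&(s>.12)&(s<.88)
            vx,vy,px,py=cv2.fitLine(pts[m].astype(np.float32),cv2.DIST_HUBER,0,.01,.01).ravel();L.append((px,py,vx,vy))
        C=[]
        for i in range(4):
            p,r=L[i-1],L[i];A=np.c_[[p[2],p[3]],[-r[2],-r[3]]];u=np.linalg.solve(A,[r[0]-p[0],r[1]-p[1]]);C.append([p[0]+u[0]*p[2],p[1]+u[0]*p[3]])
        C=np.array(C); cv2.polylines(v,[C.astype(int).reshape(-1,1,2)],True,(0,0,255),1)
        ctr=(C.mean(0)+.5)/f-.5+[x0,y0]
        g=rk(onz(im,ctr,.083)); key='LMR'[int(np.argmin(abs(np.array([.118,0,-.118])-g[1])))]
        C=(C+.5)/f-.5+[x0,y0]
        G=np.array([rk(onz(im,p,.083)) for p in C]);G-=G.mean(0)
        o=[np.argmax(G@np.array([a,b*1.4,0])) for a,b in((1,1),(1,-1),(-1,-1),(-1,1))]
        out[key]=C[o]
    return out,v
S=ctrl.get_image('scene');T=ctrl.get_image('top')
qs,vs=quads(S,(255,170,365,260),0);qt,vt=quads(T,(215,120,340,240),0)
cv2.imwrite('pics/qs.png',cv2.resize(vs,(733,600)));cv2.imwrite('pics/qt.png',cv2.resize(vt,(625,600)))
for k in 'LMR':
    if k in qs and k in qt:
        X=[tri(T,a,S,b) for a,b in zip(qt[k],qs[k])];P=np.array([rk(x[0]) for x in X]);print(k,P.round(4).tolist(),P.mean(0).round(4),np.round([x[1] for x in X],4))
    else: print(k,k in qs,k in qt)
E
```

```text
L [[-0.0073, 0.1617, 0.0962], [0.0067, 0.0741, 0.0636], [-0.1325, 0.0715, 0.0764], [-0.1447, 0.1652, 0.117]] [-0.0695  0.1181  0.0883] [0.0227 0.0029 0.0333 0.0062]
M [[-0.0073, 0.0434, 0.094], [0.0077, -0.0501, 0.0588], [-0.1365, -0.0388, 0.0874], [-0.1452, 0.0481, 0.1147]] [-0.0703  0.0006  0.0887] [0.0222 0.     0.0273 0.0084]
R False True
```

View pics/qs.png

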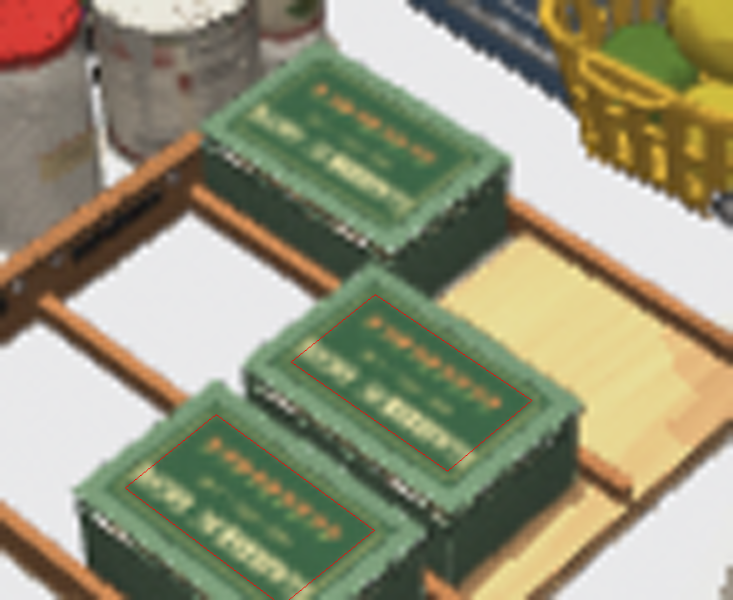

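View pics/qt.png

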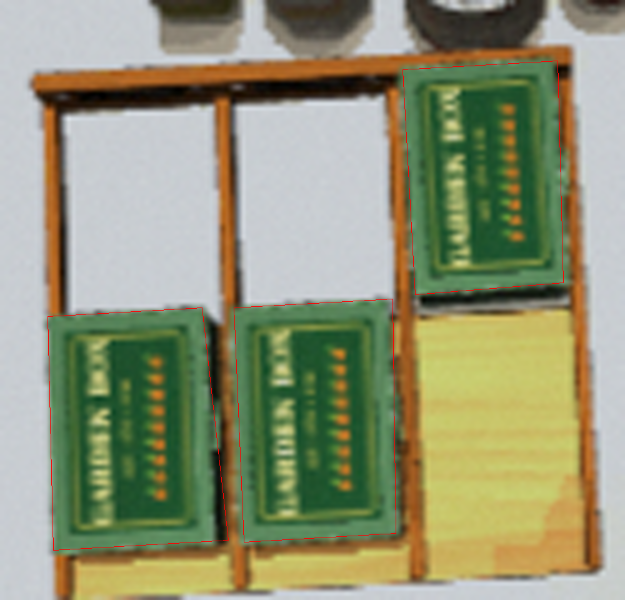

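```bash
python3 - <<'E'
from h import *
S=ctrl.get_image('scene');f=8;x0,y0=255,170
c=cv2.resize(S['color'][170:260,255:365],None,fx=f,fy=f,interpolation=cv2.INTER_CUBIC)
h=cv2.cvtColor(c,cv2.COLOR_BGR2HSV); m=cv2.inRange(h,(50,40,72),(95,255,255))
K,R,t=cam(S)
def pr(p): q=K@(R@p+t); return q[:2]/q[2]
# edge rows: cast along vertical image lines across each lid's left side edge (bright lid -> dark wall), compare with prediction
V=h[:,:,2].astype(float)
for k,cx,cy,z in (('L',-.0731,.1182,.086),('M',-.0739,.001,.086),('R',.0826,-.1158,.078)):
  for nm,pts in (('side+y',[(a,.0545) for a in(-.05,-.025,0,.025,.05)]),('tail',[(-.077,b) for b in(-.035,0,.035)])):
    r=[]
    for a,b in pts:
        p=(pr(w(cx+a,cy+b,z))-[x0,y0]+.5)*f-.5; X,Y=int(round(p[0])),int(round(p[1]))
        if not(3<=X<V.shape[1]-3 and 40<Y<V.shape[0]-40): r.append(None);continue
        g=V[Y-32:Y+32,X-3:X+4].mean(1); g=cv2.GaussianBlur(g.reshape(-1,1),(1,9),0).ravel(); d=np.diff(g)
        i=int(np.argmin(d)); dz=(pr(w(cx+a,cy+b,z-.01))-pr(w(cx+a,cy+b,z)))[1]*f/10
        r.append(round(-(i-32)/dz,1))
    print(k,nm,'edge height minus assumed, mm:',r)
E
```

```text
L side+y edge height minus assumed, mm: [None, None, None, np.float64(3.3), np.float64(-7.9)]
L tail edge height minus assumed, mm: [np.float64(10.0), None, None]
M side+y edge height minus assumed, mm: [np.float64(-6.6), np.float64(3.3), np.float64(5.3), np.float64(3.3), np.float64(-6.6)]
M tail edge height minus assumed, mm: [np.float64(9.2), np.float64(9.2), np.float64(9.3)]
R side+y edge height minus assumed, mm: [np.float64(-5.9), np.float64(5.3), np.float64(-2.0), np.float64(4.0), np.float64(-4.6)]
R tail edge height minus assumed, mm: [np.float64(18.4), np.float64(9.2), np.float64(4.6)]
```

```bash
python3 - <<'E'
from h import *
S=ctrl.get_image('scene')['color']
a=cv2.resize(S[183:225,283:345],None,fx=12,fy=12,interpolation=cv2.INTER_NEAREST)
cv2.imwrite('pics/z1.png',a)
T=ctrl.get_image('top')['color']
cv2.imwrite('pics/z2.png',cv2.resize(T[165:195,285:340],None,fx=14,fy=14,interpolation=cv2.INTER_NEAREST))
E
```

```text
(no output)
```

View pics/z1.png

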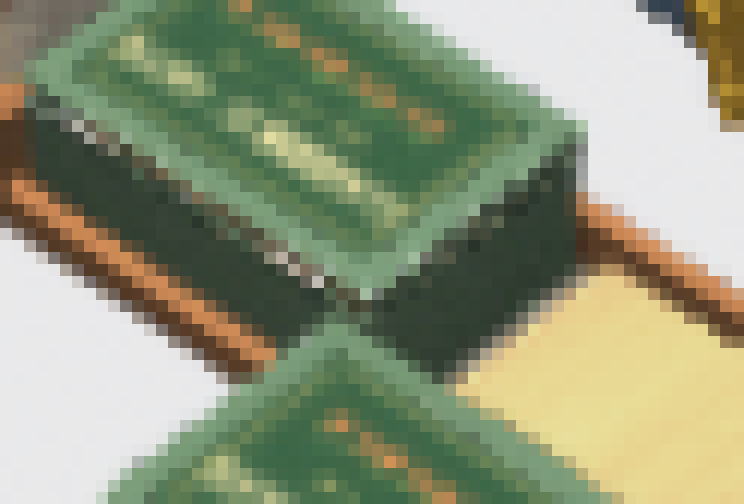

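View pics/z2.png

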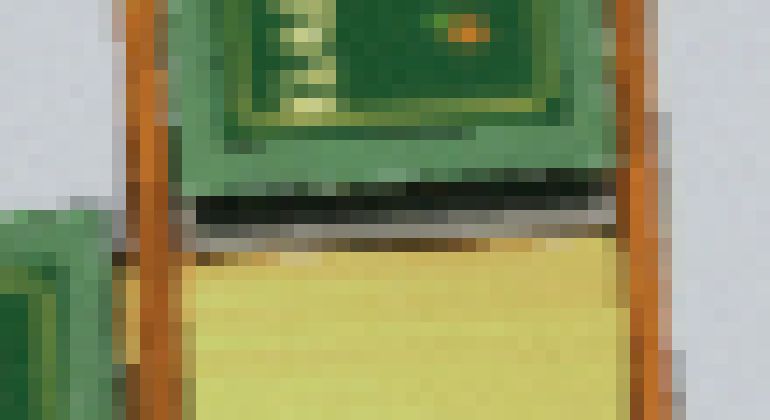

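The top zoom shows a light strip of plate between the tin's tail and the wooden floor's edge (rows ~225–245). So the whole tin is past the edge and on the plate. Nothing touches the arm, so I hand in.

```bash
python3 - <<'E'
from h import *
o=ctrl.get_obs();print(o['t'],o['tool_pos'],o['contact_force'])
ctrl.finish_job()
E
```

```text
18.45 [0.38783556 0.03477929 0.17962371] [-0.17560125 -0.63719735  1.21493704]
the job is handed in; nothing more can be done
```

I slid the full tin, the one in the right lane, to the back against the stop. The two nearly empty tins are still at the front of their lanes. The job was handed in at 18.45 s.

**Finding the full tin:** I nudged each tin by roughly 7 to 10 mm. The left and middle tins slid at about 1 N or less. The right one took 8 to 14 N at first, because my finger was also pressing it down. Once pushed cleanly it slid at about 3 to 5 N.

**Last checks:**

| Tin | Centre, rack x | Lid height |
|---|---|---|
| Right (full) | about +0.083 m | about 78 mm, 8 mm lower than at the start |
| Left | about -0.073 m | not re-measured |
| Middle | about -0.074 m | about 86 mm |

- **Home against the stop:** the push force jumped to 29 N and the tin stopped moving. The top view shows a strip of plate between the tin's tail and the floor's edge.
- **Clear of everything:** the arm was about 18 cm above the worktop with no contact when I handed in. I did not re-measure the timer, spoon rest or spray bottle; the path stayed away from them, and no picture showed any of them moved.

**Checks that failed or disagreed:** the right tin's corner heights scattered by ±4 mm, which on their own would read as a slight nose-down tilt. The left and middle tins showed similar scatter while standing flat on the wooden floor. A finer edge fit to settle it gave no usable result. That the tin lies flat therefore rests on the average lid height, the stop force and the visible strip, not on a direct angle measurement.

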